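Load the indexing drill jig and hold it on its third stop

TASK

Load the round indexing jig for cross-drilling: set the square wooden block in the pocket of its dial, the square spacer flat on the block, and the brass disc on top, each square in the pocket and fully down. Then take the wing knob in the middle of the dial and turn it anticlockwise (seen from above), counting clicks, until the third click has dropped into its stop and the pocket faces the drill bush; do not run past that stop. End the program still holding, with the gripper closed on the knob, the dial on that stop and the stack in place, and leave the other things on the bench where they lie.

Things in the scene. Friction and masses are not known exactly. Their poses are not given: they have to be found in the camera images.
- block_mid (a point): the wooden block, a square hardwood piece 44 x 44 mm and 26 mm high, lying flat on the bench; this point is its centre, 13 mm above its underside; x and y run along its sides (a quarter turn looks the same), z up
- spacer_mid (a point): the spacer, a flat square plate 44 x 44 mm and 8 mm thick, lying flat on the bench; this point is its centre, 4 mm above its underside; x and y run along its sides, z up
- disc_mid (a point): the brass disc, 54 mm in diameter and 10 mm thick, lying flat on the bench; this point is its centre, 5 mm above its underside; z along its axis, up
- pocket (a point): centre of the floor of the dial's pocket, 45 mm above the bench, 70 mm from the dial's axis. x points to the axis (along the wing of the knob), y is tangent, z up; turns with the dial. Pocket 48 x 48 mm, sides along x and y: 2 mm play on each side of the 44 mm parts; the wider disc fits between the posts, also with 2 mm. The stack is 44 mm high. Reach in on the tangent sides (closing along y): the knob is close on the axis side
- jig: the jig, fixed to the bench; origin under the dial's axis at bench height. Pocket walls: four L-shaped corner posts, 5 mm thick, 40 mm high with tips leaning out 30 degrees over 8 mm more as a lead-in; each reaches 8 mm along the sides, so 32 mm in the middle of each side is open for a finger. Dial rim 110 mm in radius, top 45 mm high; spring plunger outside the rim opposite the pocket, 52 mm high
- knob_grip (a point): the wing knob in the middle of the dial: this point lies on the dial's upright axis, 96 mm above the bench, at the height to grip. The wing is a flat bar 46 mm long, 14 mm thick, from 66 to 112 mm above the bench, on a hub of 20 mm radius. x lies along the wing, away from the pocket; y across its 14 mm; z up. It is fixed to the dial and turns with it
- dial (a joint): turn of dial and knob in rad, 0 at the loading stop where it starts, growing anticlockwise seen from above. 16 stops, one every 22.5 degrees (0.393 rad); the third is at 1.178. A spring roller on the rim makes the clicks: turning resists with up to about 0.15 N m, until half-way between stops, from where the dial is drawn on into the next stop nearly as hard. It rests in a stop by itself
- drill_bush (a point): nose of the horizontal drill bush on its bracket beside the dial, 60 mm above the bench and 111 mm from the dial's axis; the pocket faces it at the third stop. Fixed to the jig's base, does not turn with the dial. The bracket's top is 84 mm above the bench
- ferrule: bystander: brass tube end, 26 mm in diameter, 24 mm high; origin at its underside
- wax_tin: bystander: flat round tin, 71 mm in diameter, 28 mm high; origin at its underside
- pencil: bystander: carpenter's pencil about 170 mm long, lying along its x; origin at its underside
- screwdriver: bystander: screwdriver lying along its x; origin at its underside
- offcut: bystander: dark wood offcut 85 x 34 x 22 mm; origin at its underside
Mind the look-alikes: they are no part of the job. Of the things shaped like the part that bears disc_mid, the brass one is meant.

How it is judged (in metres and radians):
On the way, in this order (a step that is already met when the one before it is completed fails the run):
1. the wooden block sits flat on the floor of the pocket (horizontal distance between block_mid and pocket below 0.0045 m and z of block_mid in the frame of pocket between 0.0105 and 0.0155 m and angle between block_mid's own z axis and vertical below 0.06 rad), for 0.2 s.
2. the spacer lies flat on the block, in the pocket (all of step 1 and horizontal distance between spacer_mid and pocket below 0.0045 m and z of spacer_mid in the frame of pocket between 0.0275 and 0.0325 m and angle between spacer_mid's own z axis and vertical below 0.06 rad), for 0.2 s.
3. the brass disc lies flat on the spacer, in the pocket, with the dial still on its loading stop (all of step 2 and horizontal distance between disc_mid and pocket below 0.0045 m and z of disc_mid in the frame of pocket between 0.0365 and 0.0415 m and angle between disc_mid's own z axis and vertical below 0.06 rad and value of joint dial below 0.15 rad), for 0.2 s.
4. the knob, in the fingers, has been turned over the first click (value of joint dial above 0.3 rad and contact force between the fingers and wing_knob above 1 N).
5. the dial is on its third stop with the knob in the fingers (value of joint dial between 1.118 and 1.238 rad and contact force between the fingers and wing_knob above 4 N), for 0.2 s.
At the end, for the whole second after the job is handed in: The dial stands within 0.06 rad of its third stop (1.178 rad) and is still, the fingers grip the wing knob with more than 4 N, and block, spacer and disc lie flat on one another in the pocket (each within 4.5 mm of its centre line and 2.5 mm of its height, tilted less than 0.06 rad) (all of step 2 and all of step 5 and velocity of joint dial between -0.05 and 0.05 rad/s and horizontal distance between disc_mid and pocket below 0.0045 m and z of disc_mid in the frame of pocket between 0.0365 and 0.0415 m and angle between disc_mid's own z axis and vertical below 0.06 rad); the arm keeps its last pose, push and grip.
It fails at once if the dial is run past the third stop (more than 0.2 rad beyond it) (value of joint dial above 1.378 rad).
It fails at once if another thing on the bench is moved more than 3 cm (distance of any of ferrule, wax_tin, pencil, screwdriver, offcut from where it was at the start of the episode above 0.03 m).
It also fails if it takes over 72 s, if anything falls off the work surface, if the arm or the gripper's body presses on something with over 40 N, if the wrist force passes 120 N, or if a joint passes its speed limit or range.

ROBOT

A 6-joint arm with a two-finger parallel gripper is mounted at the origin on the work surface. World frame = base frame: x ahead of the robot, y to its left, z up, the work surface at z = 0. Lengths are in m, angles in degrees, forces in N, time in s.
With the tool pointing down it reaches from about 0.375 to 0.9 m from the base axis. Payload 3.1 kg.
Tool frame: the origin (TCP) lies at the very end of the fingers, on their centre line; the grasp point (between the pads) lies 19 mm behind it; z points along the fingers, y is the line along which they close (so a half turn about z gives the same grasp; the last joint's range is limited). The gripper opens to 87 mm and grips with 3 to 60 N. Pads are 19 mm wide; open, the fingers measure 117 mm over their backs; the gripper's body (75 mm by 190 mm) begins 51 mm behind the grasp point.
Start: joints at [-77.378, 30.224, 82.088, -0, 67.689, -10.227], TCP at [0.243, -0.576, 0.223] pointing down, gripper open.
Joint ranges: [-176.69, 176.69], [-43.24, 126.21], [12.49, 139.97], [-82, 262], [0, 151.66], [-163.58, 163.58]. Speed limits (degrees/s): [159.86, 159.86, 180, 180, 180, 180].

INTERFACE

Orientations are given as a 3x3 rotation matrix whose columns are the frame's x, y, z axes.
In Python, from rig import bot, imaging gives the robot as it stands.
- The arm moves only by the tool drive_tool, never from a script. Its argument "deltas" is text: rows parted by semicolons, each of 5 numbers parted by spaces: the finger opening in mm, from 0 to 87, then the shift along the world's x, y, z in mm, then the turn about the world's z in rad. In form: jaw dx dy dz twist; .... A call has 1 to 12 rows; each row is the pose to reach, as a shift and turn from the pose commanded when the call began; what a row does not reach only later rows make up. A row lasts 1/10 s, in which the tool goes at most 50 mm and 8.59 degrees, less where a joint would pass 70% of its speed; a pose out of reach is approached as far as the arm can. A call with a gripper value outside its range is refused whole. The fingers move at their own pace and stop on an object; the grip force is fixed at half the most. Time passes only in rows, so rows that repeat a pose let the fingers close. It gives the time, the measured TCP pose, the force, the opening and the grip force at its end, in the units of the state.
- bot.read_state(): the state, without advancing time (a new reading comes with each control period).
- imaging.capture(name): name is "scene" or "top"; returns the picture (480x640x3 uint8, red, green, blue); there is no depth.
- imaging.camera_model(name): a dict with "fx", "fy", "cx", "cy" (pixels), "dist" ([k1, k2, p1, p2, k3] as OpenCV has them; the pictures are not rectified), "T" (4x4, takes a point from camera to world coordinates). Camera axes: x right, y down, z forward; pixel columns grow to the right and rows downward; lengths in m; the calibration is good to about 2 mm. A picture is of the moment at which its call begins. camera_model takes no time and is no camera call.
- bot.hand_in(): hands the job in; it is judged then, once.
The state is a dict: "time_s": time; "joint_positions": joint angles; "qvel": joint speeds; "tau": joint torques, N m; "position": TCP position; "tcp_rot": TCP orientation; "force": force on the tool from outside, world axes, zero at the start; "moment": the same for the moment, N m; "opening": opening from 0.0 (shut) to 1.0 (fully open); "grasp_force": force on a finger pad.
Only numpy, scipy, OpenCV 4.12 (cv2) and the standard library are available. Lean on these libraries where they do the work, as an engineer would, in place of code of your own. Each camera call takes 0.05 s, during which the arm holds its last target. There are 200 camera calls.

## Working session

There is one attempt and no reset: what is moved stays moved. The work goes in short steps, Python scripts to look and compute and a tool call to move; the robot and the scene stay as the last step left them, time stands still between calls to the robot, and variables do not carry over. Pictures are saved under pics/ and viewed, at most 10 in all, crops included, and the job is handed in when it is done.

Besides the shell and the picture viewer there is one more tool, called after "Call:" as name(argument=value, ...) on one line, values as JSON. drive_tool: Moves the arm, as the interface text tells. Its arguments: {"type":"object","properties":{"deltas":{"type":"string"}},"required":["deltas"]}

```bash
mkdir -p pics; python3 - <<'E'
from rig import bot, imaging
import cv2,numpy as np
for n in("scene","top"):
    im=imaging.capture(n); cv2.imwrite(f"pics/{n}0.png",im[:,:,::-1])
    m=imaging.camera_model(n); print(n,m["fx"],m["cx"],m["cy"],m["dist"]);print(np.round(m["T"],3))
s=bot.read_state();print(s["position"],s["tcp_rot"],s["time_s"])
E
```

```text
scene 515.4982847489453 316.95057344680237 240.76028718531265 [0.03810694 0.         0.         0.         0.        ]
[[-7.990e-01  4.220e-01 -4.280e-01  1.109e+00]
 [ 6.010e-01  5.600e-01 -5.700e-01  8.070e-01]
 [-1.000e-03 -7.130e-01 -7.010e-01  1.045e+00]
 [ 0.000e+00  0.000e+00  0.000e+00  1.000e+00]]
top 559.8831775242784 316.6053858440898 244.94185357569123 [-0.01256014  0.          0.          0.          0.        ]
[[ 0.015 -0.995  0.095  0.409]
 [-1.    -0.016 -0.015  0.019]
 [ 0.016 -0.094 -0.995  1.531]
 [ 0.     0.     0.     1.   ]]
[ 0.24256869 -0.57527828  0.22166267] [[ 9.21538699e-01  3.88286286e-01 -4.32564062e-04]
 [ 3.88286362e-01 -9.21536706e-01  1.94944114e-03]
 [ 3.58317601e-04 -1.96444418e-03 -9.99998006e-01]] 0.1
```

View pics/top0.png

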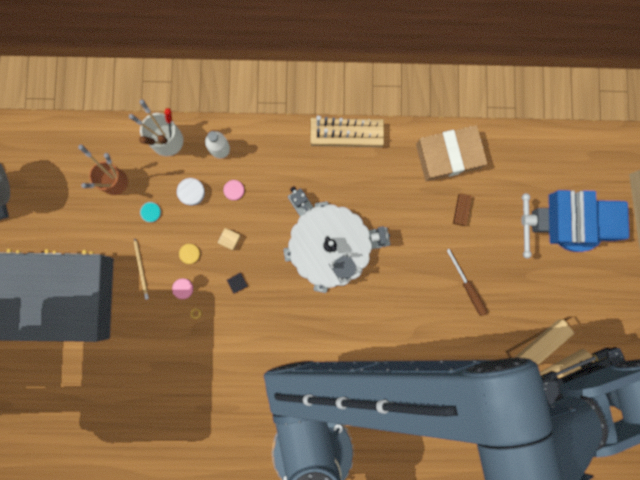

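View pics/scene0.png

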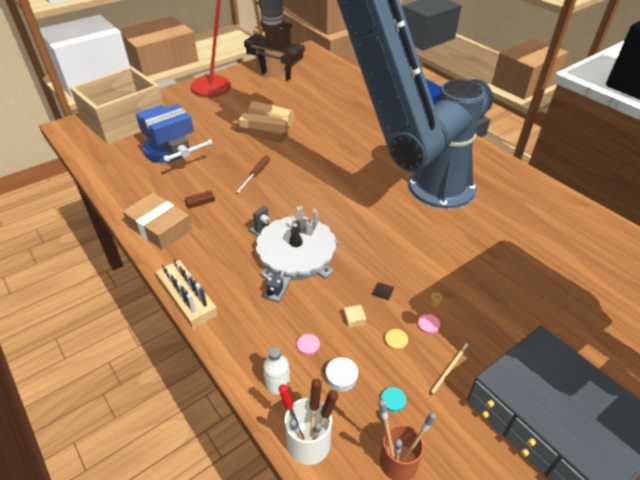

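The top view shows the block at (230,239), the dark spacer at (238,283), the brass (yellow) disc at (189,254), the knob at (330,244), the pocket near (345,266) and the bush at (380,237). The scene view agrees: block (355,316), spacer (383,291), disc (397,339).

```bash
cat > h.py <<'E'
import cv2,numpy as np
from rig import bot,imaging
def ray(n,uv):
    m=imaging.camera_model(n);K=np.array([[m["fx"],0,m["cx"]],[0,m["fy"],m["cy"]],[0,0,1]])
    p=cv2.undistortPoints(np.array(uv,float).reshape(-1,1,2),K,np.array(m["dist"])).reshape(-1,2)
    d=np.c_[p,np.ones(len(p))]@m["T"][:3,:3].T
    return m["T"][:3,3],d
def onplane(n,uv,z):
    o,d=ray(n,uv);return o+d*((z-o[2])/d[:,2])[:,None]
def proj(n,P):
    m=imaging.camera_model(n);K=np.array([[m["fx"],0,m["cx"]],[0,m["fy"],m["cy"]],[0,0,1]])
    Ti=np.linalg.inv(m["T"]);r,_=cv2.Rodrigues(Ti[:3,:3])
    return cv2.projectPoints(np.array(P,float).reshape(-1,1,3),r,Ti[:3,3],K,np.array(m["dist"]))[0].reshape(-1,2)
E
python3 - <<'E'
from h import *
a=cv2.imread("pics/top0.png");b=cv2.imread("pics/scene0.png")
for n,im,pts in(("top",a,[(230,239),(238,283),(189,254),(225,255)]),("scene",b,[(355,314),(383,291),(397,339)])):
    for p in pts: print(n,p,cv2.cvtColor(im,cv2.COLOR_BGR2HSV)[p[1],p[0]],im[p[1],p[0]])
Z=lambda im,x,y,w,h,s:cv2.resize(im[y:y+h,x:x+w],None,fx=s,fy=s,interpolation=cv2.INTER_CUBIC)
t=np.hstack([Z(a,275,185,125,110,3.2),Z(a,165,215,100,88,4)])
s=np.hstack([Z(b,240,195,110,97,3.64),Z(b,330,270,90,79,4.45)])
h=min(t.shape[0],s.shape[0]);w=min(t.shape[1],s.shape[1],800)
cv2.imwrite("pics/z0.png",np.vstack([t[:300,:w],s[:300,:w]]));print(t.shape,s.shape)
E
```

```text
top (230, 239) [ 20  87 240] [158 212 240]
top (238, 283) [105  44  58] [58 53 48]
top (189, 254) [ 22 142 235] [104 201 235]
top (225, 255) [ 16 140 173] [ 78 129 173]
scene (355, 314) [ 24  72 253] [182 239 253]
scene (383, 291) [ 8 78 75] [52 58 75]
scene (397, 339) [ 26 114 254] [140 240 254]Traceback (most recent call last):
  File "<stdin>", line 7, in <module>
    return _nx.concatenate(arrs, 1, dtype=dtype, casting=casting)
           ~~~~~~~~~~~~~~~^^^^^^^^^^^^^^^^^^^^^^^^^^^^^^^^^^^^^^^
ValueError: all the input array dimensions except for the concatenation axis must match exactly, but along dimension 0, the array at index 0 has size 353 and the array at index 1 has size 352
```

```bash
python3 - <<'E'
from h import *
im={n:cv2.imread(f"pics/{n}0.png") for n in("top","scene")}
def comp(n,c,f,r=22,s=6):
    x0,y0=c[0]-r,c[1]-r
    z=cv2.resize(im[n][y0:y0+2*r,x0:x0+2*r],None,fx=s,fy=s,interpolation=cv2.INTER_CUBIC)
    h=cv2.cvtColor(z,cv2.COLOR_BGR2HSV).astype(int)
    k,l,st,ce=cv2.connectedComponentsWithStats(f(h).astype(np.uint8))
    i=1+np.argmax(st[1:,4]);cn=max(cv2.findContours((l==i).astype(np.uint8),cv2.RETR_EXTERNAL,cv2.CHAIN_APPROX_NONE)[0],key=len).reshape(-1,2)
    return (cn+.5)/s-.5+[x0,y0]
def sq(n,c,f,z):
    P=onplane(n,comp(n,c,f),z)[:,:2]*1000
    r=cv2.minAreaRect(P.astype(np.float32));print(n,np.round(r[0],1),np.round(r[1],1),round(r[2],1))
print("block");sq("top",(230,239),lambda h:(h[...,2]>205)&(h[...,1]<125),.026);sq("scene",(355,314),lambda h:(h[...,2]>235)&(h[...,1]<105),.026)
print("spacer");sq("top",(238,283),lambda h:h[...,2]<105,.008);sq("scene",(383,291),lambda h:h[...,2]<110,.008)
print("disc");sq("top",(189,254),lambda h:(h[...,2]>205)&(h[...,0]>18),.010);sq("scene",(397,339),lambda h:(h[...,2]>220)&(h[...,0]>19),.010)
Z=lambda im,x,y,w,h:cv2.resize(im[y:y+h,x:x+w],(400,300),interpolation=cv2.INTER_CUBIC)
a,b=im["top"],im["scene"]
cv2.imwrite("pics/z0.png",np.vstack([np.hstack([Z(a,270,185,133,100),Z(a,165,220,100,75)]),np.hstack([Z(b,240,200,112,84),Z(b,340,270,80,60)])]))
E
```

```text
block
top [565.  237.2] [44.9 44. ] 65.3
scene [565.1 238.6] [47.8 44.5] 65.5
spacer
top [447.5 211. ] [43.2 44.4] 28.1
scene [450.5 215.3] [45.9 44. ] 28.2
disc
top [524.8 345.5] [53.7 52. ] 2.0
scene [524.7 346.2] [54.3 53.8] 10.2
```

View pics/z0.png

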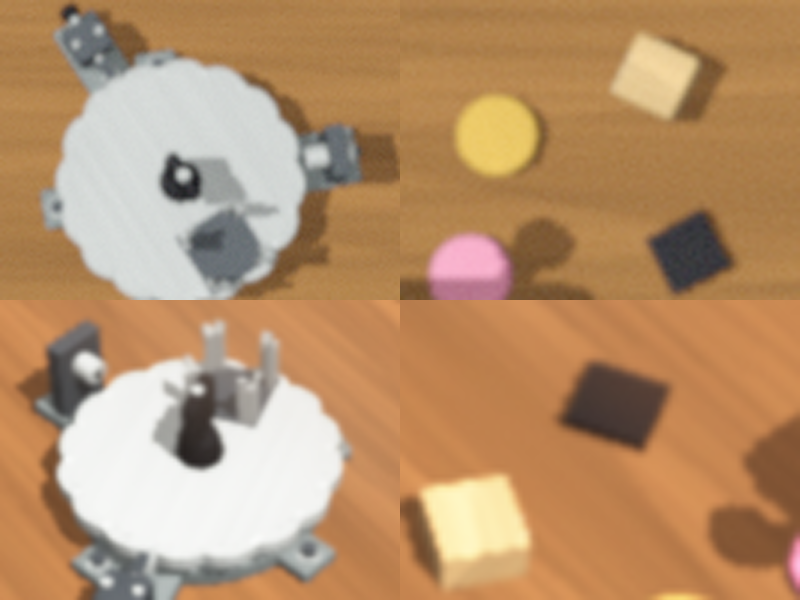

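```bash
python3 - <<'E'
from h import *
from scipy.optimize import least_squares
im={n:cv2.imread(f"pics/{n}0.png") for n in("top","scene")}
for n,(x0,y0,w,h0) in {"top":(275,190,110,110),"scene":(235,195,120,100)}.items():
    s=4;z=cv2.resize(im[n][y0:y0+h0,x0:x0+w],None,fx=s,fy=s,interpolation=cv2.INTER_CUBIC)
    h=cv2.cvtColor(z,cv2.COLOR_BGR2HSV).astype(int)
    m=((h[...,1]<45)&(h[...,2]>160)).astype(np.uint8)
    m=cv2.morphologyEx(m,cv2.MORPH_OPEN,np.ones((9,9)))
    k,l,st,ce=cv2.connectedComponentsWithStats(m);i=1+np.argmax(st[1:,4])
    cn=max(cv2.findContours((l==i).astype(np.uint8),cv2.RETR_EXTERNAL,cv2.CHAIN_APPROX_NONE)[0],key=len)
    hull=cv2.convexHull(cn)
    P=onplane(n,(cn.reshape(-1,2)+.5)/s-.5+[x0,y0],.045)[:,:2]*1000
    r=least_squares(lambda q:np.hypot(*(P-q[:2]).T)-q[2],[*P.mean(0),108],loss="soft_l1",f_scale=1)
    print(n,np.round(r.x,1))
    C=r.x[:2]
    if n=="top":
        d=((h[...,1]<70)&(h[...,2]>85)&(h[...,2]<150)).astype(np.uint8)
        d=cv2.morphologyEx(d,cv2.MORPH_OPEN,np.ones((17,17)))
        k,l,st,ce=cv2.connectedComponentsWithStats(d)
        for i in range(1,k):
            if st[i,4]>500:
                cc=cv2.findContours((l==i).astype(np.uint8),cv2.RETR_EXTERNAL,cv2.CHAIN_APPROX_NONE)[0][0].reshape(-1,2)
                Q=onplane(n,(cc+.5)/s-.5+[x0,y0],.045)[:,:2]*1000
                q=cv2.minAreaRect(Q.astype(np.float32));v=np.array(q[0])-C
                print("grey",np.round(q,1) if 0 else q,np.hypot(*v),np.degrees(np.arctan2(v[1],v[0])))
def d(n,uv,z,C):
    v=onplane(n,uv,z)[0,:2]*1000-C;print(n,uv,np.hypot(*v),np.degrees(np.arctan2(v[1],v[0])))
# bush nose top, plunger mid top view
d("top",(270+317/3,185+155/3),.066,C);d("top",(270+95/3,185+55/3),.052,C)
E
```

```text
top [551.  -34.2 109.2]
grey ((666.9551391601562, 44.48857879638672), (64.8890151977539, 43.30826950073242), 33.78514099121094) 140.13681321240415 34.17559702141951
grey ((579.5137939453125, -174.50250244140625), (45.21391677856445, 17.460773468017578), 0.26213741302490234) 143.13720067472175 -78.51647757044752
grey ((554.281494140625, -157.4892578125), (19.46106719970703, 18.210922241210938), 0.9407765865325928) 123.3018535154441 -88.48295771859082
grey ((490.4013671875, -80.09427642822266), (56.59801483154297, 65.09733581542969), 61.17313766479492) 76.01151060330811 -142.8878039362241
scene [555.3 -23.2 104.5]
top (375.6666666666667, 236.66666666666666) 135.1762132415465 -82.77100050915146
top (301.6666666666667, 203.33333333333334) 122.17740330236994 30.89043229860802
```

The zoom shows the grey pocket floor at top-view pixel (345,267), the bush nose at (376,237), the plunger at (302,203), and three post tips in the scene view. I need a larger crop to locate the posts.

```bash
python3 - <<'E'
import cv2,numpy as np
a=cv2.imread("pics/top0.png");b=cv2.imread("pics/scene0.png")
f=lambda im,x,y,w,h:cv2.convertScaleAbs(cv2.resize(im[y:y+h,x:x+w],(400,600),interpolation=cv2.INTER_CUBIC),alpha=1.0)
cv2.imwrite("pics/z1.png",np.hstack([f(a,320,226,46,69),f(b,280,198,50,75)]))
E
```

```text
(no output)
```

View pics/z1.png

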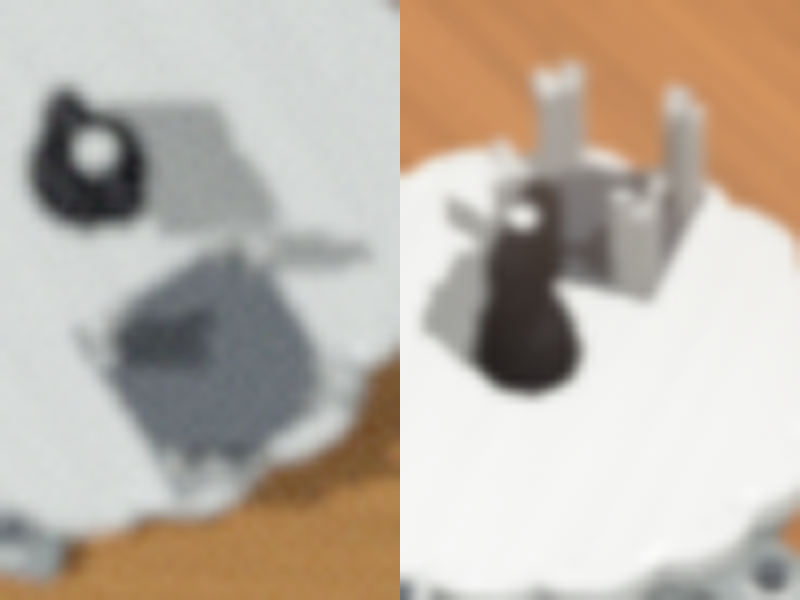

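The zoom shows the floor's edges in the top view. In the scene view, the post feet are at crop (652,298) and (710,192), which are pixels (311.5,235.2) and (318.7,222).

```bash
python3 - <<'E'
from h import *
np.set_printoptions(precision=1,suppress=True)
A=onplane("scene",[(280+252/8-.5,198+298/8-.5),(280+310/8-.5,198+192/8-.5)],.045)[:,:2]*1000
v=A[1]-A[0];print(A,np.hypot(*v),np.degrees(np.arctan2(v[1],v[0])))
k=400/46
F=onplane("top",[(320+x/k-.5,226+y/k-.5) for x,y in [(240,248),(112,350),(165,455),(318,385),(252,252)]],.045)[:,:2]*1000
print(F, np.degrees(np.arctan2(*(F[3]-F[4])[::-1])),np.degrees(np.arctan2(*(F[2]-F[1])[::-1])),np.degrees(np.arctan2(*(F[1]-F[0])[::-1])))
# knob spot triangulation
o1,d1=ray("top",[(320+97/k-.5,226+150/k-.5)]);o2,d2=ray("scene",[(280+122/8-.5,198+215/8-.5)])
M=np.c_[d1[0],-d2[0]];t=np.linalg.lstsq(M,o2-o1,rcond=None)[0]
print(1000*(o1+d1[0]*t[0]),1000*(o2+d2[0]*t[1]))
C=np.array([551,-34.2])
for ph in(-144,-148,-152):
    c,s=np.cos(np.radians(ph)),np.sin(np.radians(ph));e=np.array([c,s]);t=np.array([-s,c]);p=C+70*e
    print(ph,p,[p+24*a*e+24*b*t for a in(-1,1) for b in(-1,1)],[p+29*a*e+29*b*t for a in(-1,1) for b in(-1,1)])
    W=[[*(p+a*24*e+b*24*t),45] for a in(-1,1) for b in(-1,1)]
    print((proj("top",np.array(W)/1000)+.5-[320,226])*k)
    W=[[*(p+a*29*e+b*29*t),z] for z in (45,85) for a in(-1,1) for b in(-1,1)]
    print((proj("scene",np.array(W)/1000)+.5-[280,198])*8+[400,0])
E
```

```text
[[496.6 -35.2]
 [447.2 -66.8]] 58.631583144078625 -147.33868451637338
[[ 526.9  -83.8]
 [ 495.   -45. ]
 [ 463.2  -61.6]
 [ 485.3 -108.1]
 [ 525.7  -87.5]] -153.02000702630932 -152.47650791539903 129.39250637665592
[549.6 -36.9 112.8] [548.9 -36.3 112.7]
-144 [494.4 -75.3] [array([499.7, -41.8]), array([527.9, -80.7]), array([460.8, -70. ]), array([ 489.1, -108.9])] [array([500.8, -34.8]), array([534.9, -81.8]), array([453.9, -68.9]), array([ 488. , -115.9])]
[[101.9 334.5]
 [229.7 244.6]
 [192.7 463.1]
 [320.5 372.7]]
[[642.9 303.5]
 [486.1 270.2]
 [691.7 196.3]
 [538.6 164.7]
 [641.7 219.5]
 [481.7 186.2]
 [691.5 112.5]
 [535.4  80.9]]
-148 [491.6 -71.3] [array([499.3, -38.2]), array([524.7, -78.9]), array([458.6, -63.7]), array([ 484. , -104.4])] [array([500.9, -31.3]), array([531.6, -80.5]), array([451.7, -62.1]), array([ 482.4, -111.3])]
[[ 90.1 335.6]
 [223.9 254.9]
 [171.7 470.2]
 [305.7 389. ]]
[[648.7 309.2]
 [495.7 268.2]
 [708.1 204.1]
 [558.4 165.3]
 [647.6 225.1]
 [491.6 184.3]
 [708.2 120.3]
 [555.6  81.6]]
-152 [489.2 -67.1] [array([499.1, -34.6]), array([521.7, -77. ]), array([456.7, -57.1]), array([479.3, -99.5])] [array([501.2, -27.8]), array([528.4, -79.1]), array([450. , -55.1]), array([ 477.2, -106.3])]
[[ 78.3 336. ]
 [217.5 264.7]
 [150.3 475.9]
 [289.7 404.2]]
[[653.9 315.1]
 [505.5 266.8]
 [723.7 212.8]
 [578.2 166.9]
 [652.9 231.1]
 [501.6 182.8]
 [724.1 128.9]
 [575.7  83.1]]
```

Call:
drive_tool(deltas="87 50 50 0 0; 87 220 555 0 0.742;87 220 555 0 0.742;87 220 555 0 0.742;87 220 555 0 0.742;87 220 555 0 0.742;87 220 555 0 0.742;87 220 555 0 0.742;87 220 555 0 0.742;87 220 555 0 0.742;87 220 555 0 0.742;87 220 555 0 0.742")

```text
time_s: 1.3
position: [0.4624, -0.0202, 0.2225]
tcp_rot: [[0.417, 0.909, -0.0], [0.909, -0.417, -0.0], [-0.0, -0.0, -1.0]]
force: [0.8, -0.5, -0.0]
opening: 0.998
grasp_force: 0.0
```

Call:
drive_tool(deltas="87 103 258 -60 0;87 103 258 -60 0;87 103 258 -60 0;87 103 258 -60 0;87 103 258 -60 0;87 103 258 -60 0;87 103 258 -60 0;87 103 258 -160 0;87 103 258 -160 0;87 103 258 -160 0;87 103 258 -160 0;87 103 258 -160 0")

```text
time_s: 2.5
position: [0.5673, 0.2356, 0.0655]
tcp_rot: [[0.417, 0.909, 0.005], [0.909, -0.417, 0.001], [0.003, 0.004, -1.0]]
force: [-0.3, 0.2, -0.1]
opening: 1.0
grasp_force: 0.0
```

```bash
python3 - <<'E'
from h import *
for n,x,y in(("top",160,190),("scene",290,240)):
    im=imaging.capture(n)[:,:,::-1];cv2.imwrite(f"pics/{n}1.png",im)
a,b=cv2.imread("pics/top1.png"),cv2.imread("pics/scene1.png")
cv2.imwrite("pics/v1.png",np.hstack([cv2.resize(a[185:305,165:285],(400,400)),cv2.resize(b[240:360,290:410],(400,400))]))
p=bot.read_state()["position"];print(p,proj("top",[p]),proj("scene",[p]))
E
```

```text
[0.56760831 0.23586326 0.06621304] [[226.21975588 235.96038234]] [[354.11642461 302.88850489]]
```

View pics/v1.png

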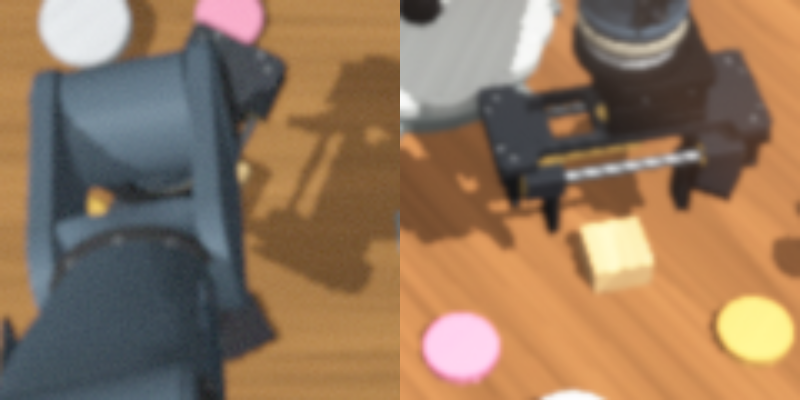

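The scene view shows the finger tips straddling the block, and their midpoint matches the projected TCP to within about 2 px.

Call:
drive_tool(deltas="87 0 0 -30 0;87 0 0 -58 0;87 0 0 -58 0;87 0 0 -58 0;40 0 0 -58 0;40 0 0 -58 0;40 0 0 -58 0;40 0 0 -58 0;40 0 0 -58 0;40 0 0 -58 0;40 0 0 -58 0")

```text
time_s: 3.7
position: [0.5651, 0.2357, 0.0045]
tcp_rot: [[0.417, 0.909, -0.0], [0.909, -0.417, -0.0], [-0.0, -0.0, -1.0]]
force: [-0.7, -0.1, 0.0]
opening: 0.503
grasp_force: 30.0
```

Call:
drive_tool(deltas="40 0 0 50 0;40 0 0 100 0;40 0 0 145 0;40 -75.5 -310.5 145 -0.569;40 -75.5 -310.5 145 -0.569;40 -75.5 -310.5 145 -0.569;40 -75.5 -310.5 145 -0.569;40 -75.5 -310.5 145 -0.569;40 -75.5 -310.5 145 -0.569;40 -75.5 -310.5 145 -0.569;40 -75.5 -310.5 145 -0.569;40 -75.5 -310.5 145 -0.569")

```text
time_s: 4.9
position: [0.4895, -0.0748, 0.1494]
tcp_rot: [[0.842, 0.54, -0.0], [0.54, -0.842, 0.001], [0.0, -0.001, -1.0]]
force: [0.6, 0.5, -1.0]
opening: 0.502
grasp_force: 30.0
```

Call:
drive_tool(deltas="40 0 0 -20 0;40 0 0 -30 0;40 0 0 -30 0;40 0 0 -30 0")

```text
time_s: 5.3
position: [0.4898, -0.0738, 0.1194]
tcp_rot: [[0.84, 0.542, -0.001], [0.542, -0.84, 0.0], [-0.0, -0.001, -1.0]]
force: [-0.2, -0.3, -0.2]
opening: 0.501
grasp_force: 30.0
```

```bash
python3 - <<'E'
from h import *
for n in("top","scene"):
    im=imaging.capture(n)[:,:,::-1];cv2.imwrite(f"pics/{n}2.png",im)
a,b=cv2.imread("pics/top2.png"),cv2.imread("pics/scene2.png")
cv2.imwrite("pics/v2.png",np.hstack([cv2.resize(a[225:295,310:370],(300,350),interpolation=cv2.INTER_CUBIC),cv2.resize(b[180:250,275:375],(500,350),interpolation=cv2.INTER_CUBIC)]))
p=bot.read_state()["position"];print(p,proj("top",[p]),proj("scene",[p]))
E
```

```text
[ 0.49021743 -0.07440787  0.1199464 ] [[345.31164307 266.11890524]] [[304.12232155 206.19862355]]
```

View pics/v2.png

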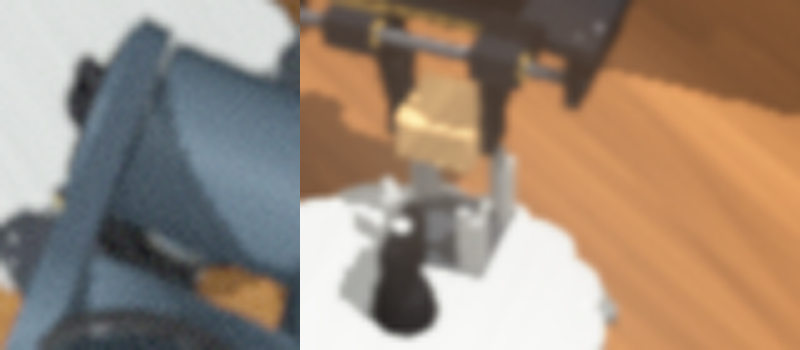

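The scene view shows the block held square over the pocket. Its lower corners on the knob side are at about (294.6,210.4) and (309.6,214.4).

```bash
python3 - <<'E'
from h import *
e=np.array([.8415,.540]);t=np.array([-.54,.8415])
P=onplane("scene",[(294.6-.5,210.4-.5),(309.6-.5,214.4-.5)],.1155)[:,:2]*1000
print(P,P.mean(0)-22*e, np.hypot(*(P[0]-P[1])))
p=np.array([490,-74.3])
for q in(p,): print([proj("scene",[[*(q+22*e+b*22*t)/1000,.1155]])+.5 for b in(-1,1)])
# predicted post outlines at several centres
for q in([490.5,-74.5],[488,-75],[492,-73]):
    q=np.array(q);print(q,((np.array([proj("scene",[[*(q+29*a*e+29*b*t)/1000,.045]])[0]+.5 for a,b in((1,1),(-1,1))])-[280,198])*8+[400,0]).tolist())
E
```

```text
[[518.26442691 -82.61460109]
 [495.24459963 -44.60556028]] [488.24151327 -75.49008069] 44.43646735789729
[array([[294.31783119, 211.03225375]]), array([[309.34055976, 214.74121601]])]
[490.5 -74.5] [[647.1603896672841, 302.3001217095348], [704.6578910580574, 197.1870187291995]]
[488 -75] [[652.0567547097749, 298.52446812134417], [709.3738562683684, 193.60565667101287]]
[492 -73] [[646.2582662799396, 306.472907766002], [703.8375145622308, 201.14464414431632]]
```

Call:
drive_tool(deltas="40 0 0 -10 0;40 0 0 -20 0;40 0 0 -30 0;40 0 0 -40 0;40 0 0 -45 0;40 0 0 -45 0")

```text
time_s: 6.0
position: [0.489, -0.0746, 0.0734]
tcp_rot: [[0.841, 0.541, -0.002], [0.541, -0.841, 0.001], [-0.001, -0.002, -1.0]]
force: [-0.1, 0.0, -0.6]
opening: 0.505
grasp_force: 30.0
```

Call:
drive_tool(deltas="40 0 0 -10 0;40 0 0 -20 0;40 0 0 -23 0;40 0 0 -23 0;40 0 0 -23 0")

```text
time_s: 6.5
position: [0.4897, -0.0748, 0.0515]
tcp_rot: [[0.841, 0.541, -0.0], [0.541, -0.841, 0.0], [-0.0, -0.0, -1.0]]
force: [0.2, 0.0, -2.0]
opening: 0.5
grasp_force: 30.0
```

Call:
drive_tool(deltas="40 0 0 -1.5 0;40 0 0 -1.5 0;60 0 0 -1.5 0;75 0 0 -1.5 0;75 0 0 -1.5 0;75 0 0 48 0;87 0 0 98 0;87 0 0 130 0;87 0 0 130 0;87 0 0 130 0")

```text
time_s: 7.5
position: [0.4897, -0.0748, 0.1821]
tcp_rot: [[0.841, 0.541, 0.001], [0.541, -0.841, -0.001], [0.001, 0.001, -1.0]]
force: [-0.7, -0.3, 0.3]
opening: 0.994
grasp_force: 0.0
```

Call:
drive_tool(deltas="87 -41.4 286.8 -20 -0.08;87 -41.4 286.8 -20 -0.08;87 -41.4 286.8 -20 -0.08;87 -41.4 286.8 -20 -0.08;87 -41.4 286.8 -20 -0.08;87 -41.4 286.8 -20 -0.08;87 -41.4 286.8 -20 -0.08;87 -41.4 286.8 -130 -0.08;87 -41.4 286.8 -130 -0.08;87 -41.4 286.8 -130 -0.08;87 -41.4 286.8 -130 -0.08")

```text
time_s: 8.6
position: [0.4462, 0.2108, 0.0493]
tcp_rot: [[0.882, 0.471, -0.007], [0.471, -0.882, -0.002], [-0.007, -0.002, -1.0]]
force: [0.6, -0.7, 1.4]
opening: 0.997
grasp_force: 0.0
```

```bash
python3 - <<'E'
from h import *
for n in("top","scene"):
    im=imaging.capture(n)[:,:,::-1];cv2.imwrite(f"pics/{n}3.png",im)
b=cv2.imread("pics/scene3.png")
f=lambda x,y,w,h:cv2.resize(b[y:y+h,x:x+w],(400,400),interpolation=cv2.INTER_CUBIC)
cv2.imwrite("pics/v3.png",np.hstack([f(335,240,80,80),f(265,190,80,80)]))
s=bot.read_state();p=s["position"];print(p,proj("scene",[p]))
E
```

```text
[0.44909736 0.21163009 0.05237927] [[383.38205172 278.34998948]]
```

View pics/v3.png

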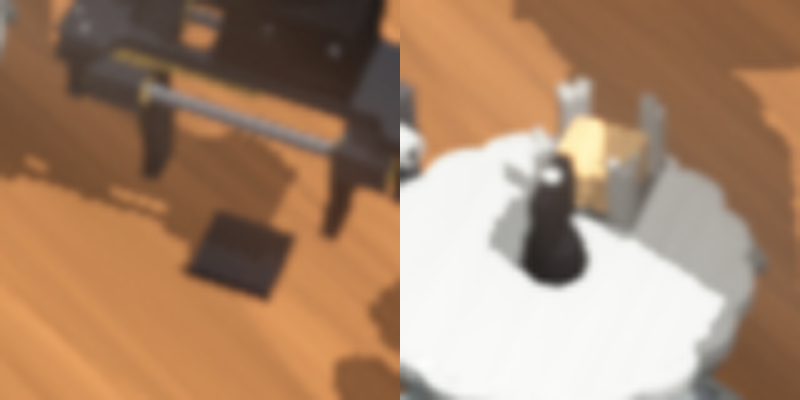

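The block sits down in the pocket, and the spacer lies centred between the open fingers.

Call:
drive_tool(deltas="87 0 0 -30 0;87 0 0 -45 0;87 0 0 -50 0;87 0 0 -50 0;87 0 0 -50 0;40 0 0 -50 0;40 0 0 -50 0;40 0 0 -50 0;40 0 0 -50 0;40 0 0 -50 0;40 0 0 -50 0;40 0 0 -50 0")

```text
time_s: 9.9
position: [0.4483, 0.212, 0.0015]
tcp_rot: [[0.881, 0.472, -0.0], [0.472, -0.881, -0.0], [-0.0, -0.0, -1.0]]
force: [-0.4, 0.6, -0.2]
opening: 0.499
grasp_force: 30.0
```

Call:
drive_tool(deltas="40 0 0 50 0;40 0 0 100 0;40 0 0 140 0;40 41.2 -287 140 0.08;40 41.2 -287 140 0.08;40 41.2 -287 140 0.08;40 41.2 -287 140 0.08;40 41.2 -287 140 0.08;40 41.2 -287 140 0.08;40 41.2 -287 140 0.08;40 41.2 -287 140 0.08;40 41.2 -287 120 0.08")

```text
time_s: 11.1
position: [0.4905, -0.0747, 0.1229]
tcp_rot: [[0.841, 0.541, 0.004], [0.541, -0.841, -0.001], [0.003, 0.003, -1.0]]
force: [0.3, -0.3, -0.9]
opening: 0.499
grasp_force: 30.0
```

```bash
python3 - <<'E'
from h import *
s=bot.read_state();p=s["position"]
im=imaging.capture("scene")[:,:,::-1];cv2.imwrite("pics/scene4.png",im)
c=proj("scene",[p])[0];print(p,c)
cv2.imwrite("pics/v4.png",cv2.resize(im[175:245,265:345],(800,700)[:2] if 0 else (640,560),interpolation=cv2.INTER_CUBIC))
e=np.array([.8415,.540]);t=np.array([-.54,.8415])
print([((proj("scene",[[*(p[:2]+(.022*a)*e+.022*b*t),p[2]-.0015]])[0]+.5-[265,175])*8).round(0).tolist() for a,b in((1,-1),(1,1),(-1,1))])
E
```

```text
[ 0.49054694 -0.0746661   0.12289098] [303.94999176 205.38069705]
[[232.0, 275.0], [353.0, 305.0], [398.0, 226.0]]
```

View pics/v4.png

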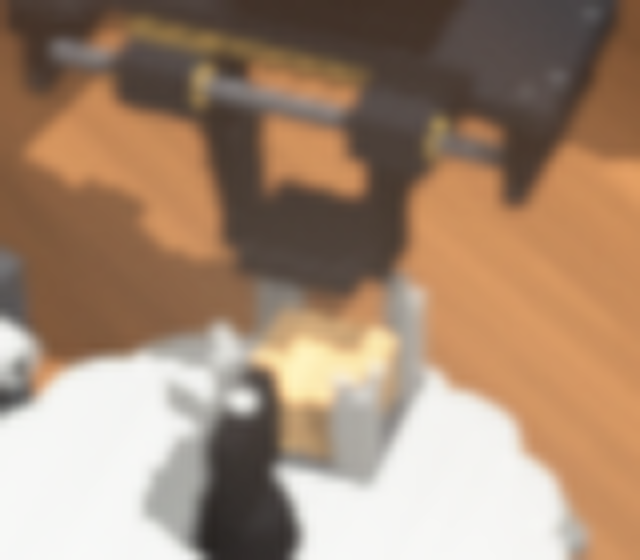

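The scene view shows the spacer held level above the block, and its lower corners match the prediction to about 1 px.

Call:
drive_tool(deltas="40 0 0 -10 0;40 0 0 -20 0;40 0 0 -30 0;40 0 0 -36 0;40 0 0 -36 0;40 0 0 -36 0")

```text
time_s: 11.75
position: [0.4896, -0.075, 0.0854]
tcp_rot: [[0.841, 0.541, -0.0], [0.541, -0.841, 0.0], [-0.0, -0.0, -1.0]]
force: [0.4, 0.7, -0.7]
opening: 0.501
grasp_force: 30.0
```

Call:
drive_tool(deltas="40 0 0 -6 0;40 0 0 -11 0;40 0 0 -11 0;40 0 0 -11 0")

```text
time_s: 12.15
position: [0.4896, -0.075, 0.0744]
tcp_rot: [[0.841, 0.541, 0.0], [0.541, -0.841, 0.0], [0.0, -0.0, -1.0]]
force: [0.9, 0.5, -0.3]
opening: 0.499
grasp_force: 30.0
```

Call:
drive_tool(deltas="40 0 0 -1.5 0;40 0 0 -1.5 0;60 0 0 -1.5 0;75 0 0 -1.5 0;75 0 0 -1.5 0;75 0 0 -1.5 0;75 0 0 48 0;87 0 0 98 0;87 0 0 110 0;87 0 0 110 0;87 0 0 110 0")

```text
time_s: 13.25
position: [0.4888, -0.0748, 0.1842]
tcp_rot: [[0.841, 0.541, -0.001], [0.541, -0.841, 0.0], [-0.001, -0.001, -1.0]]
force: [0.6, 0.1, -0.9]
opening: 0.993
grasp_force: 0.0
```

Call:
drive_tool(deltas="87 35.3 421 -20 0;87 35.3 421 -20 0;87 35.3 421 -20 0;87 35.3 421 -20 0;87 35.3 421 -20 0;87 35.3 421 -20 0;87 35.3 421 -20 0;87 35.3 421 -20 0;87 35.3 421 -20 0;87 35.3 421 -120 0;87 35.3 421 -120 0;87 35.3 421 -120 0")

```text
time_s: 14.45
position: [0.5167, 0.3427, 0.054]
tcp_rot: [[0.84, 0.542, -0.021], [0.542, -0.841, -0.009], [-0.023, -0.004, -1.0]]
force: [-1.3, -2.1, -0.7]
opening: 0.999
grasp_force: 0.0
```

```bash
python3 - <<'E'
from h import *
im=imaging.capture("scene")[:,:,::-1]
f=lambda x,y,w,h:cv2.resize(im[y:y+h,x:x+w],(400,400),interpolation=cv2.INTER_CUBIC)
cv2.imwrite("pics/v5.png",np.hstack([f(350,280,90,90),f(275,195,60,60)]))
p=bot.read_state()["position"];print(p)
E
```

```text
[0.51984126 0.34393727 0.05847401]
```

View pics/v5.png

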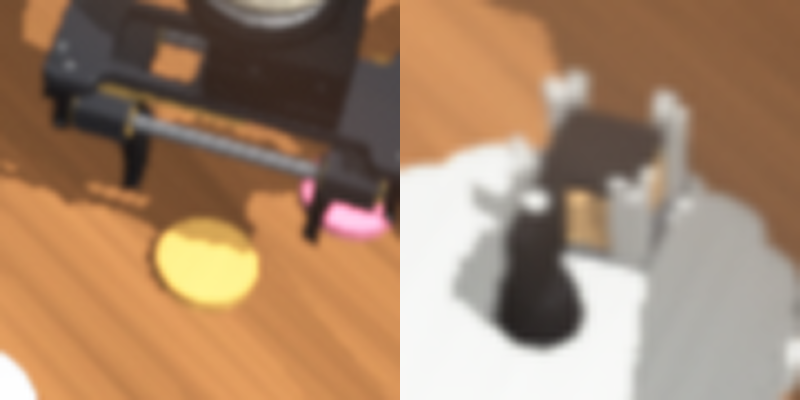

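The spacer lies flat on the block between the posts. The yellow disc is between the fingers, and the pink disc stands clear.

Call:
drive_tool(deltas="87 0 0 0 0;87 0 0 0 0;87 0 0 -30 0;87 0 0 -30 0;87 0 0 -30 0")

```text
time_s: 15.0
position: [0.5256, 0.3461, 0.0366]
tcp_rot: [[0.841, 0.541, 0.002], [0.541, -0.841, 0.001], [0.002, 0.0, -1.0]]
force: [-0.3, 0.4, -0.1]
opening: 0.999
grasp_force: 0.0
```

Call:
drive_tool(deltas="87 0 0 -20 0;87 0 0 -31 0;87 0 0 -31 0;87 0 0 -31 0")

```text
time_s: 15.4
position: [0.5252, 0.3461, 0.0043]
tcp_rot: [[0.841, 0.541, 0.001], [0.541, -0.841, 0.0], [0.001, 0.0, -1.0]]
force: [-0.3, -0.1, -0.4]
opening: 0.996
grasp_force: 0.0
```

Call:
drive_tool(deltas="87 0 0 -2 0;87 0 0 -2 0;50 0 0 -2 0;50 0 0 -2 0;50 0 0 -2 0;50 0 0 -2 0;50 0 0 -2 0;50 0 0 -2 0;50 0 0 -2 0")

```text
time_s: 16.3
position: [0.5248, 0.346, 0.0015]
tcp_rot: [[0.841, 0.541, 0.0], [0.541, -0.841, -0.0], [-0.0, 0.0, -1.0]]
force: [0.1, 0.1, 0.5]
opening: 0.609
grasp_force: 30.0
```

Call:
drive_tool(deltas="50 0 0 50 0;50 0 0 100 0;50 0 0 150 0;50 -35.2 -421 150 0;50 -35.2 -421 150 0;50 -35.2 -421 150 0;50 -35.2 -421 150 0;50 -35.2 -421 150 0;50 -35.2 -421 150 0;50 -35.2 -421 150 0;50 -35.2 -421 150 0;50 -35.2 -421 150 0")

```text
time_s: 17.5
position: [0.4893, -0.0789, 0.1514]
tcp_rot: [[0.843, 0.538, 0.0], [0.538, -0.843, -0.001], [-0.0, 0.001, -1.0]]
force: [0.7, -0.4, -1.9]
opening: 0.605
grasp_force: 30.0
```

Call:
drive_tool(deltas="50 0 0 -25 0;50 0 0 -25 0;50 0 0 -25 0;50 0 0 -25 0")

```text
time_s: 17.9
position: [0.4898, -0.0744, 0.127]
tcp_rot: [[0.84, 0.542, 0.0], [0.542, -0.84, -0.0], [0.0, 0.0, -1.0]]
force: [0.7, 0.1, -2.0]
opening: 0.607
grasp_force: 30.0
```

```bash
python3 - <<'E'
from h import *
p=bot.read_state()["position"]
im=imaging.capture("scene")[:,:,::-1];cv2.imwrite("pics/scene6.png",im)
z=cv2.resize(im[175:245,265:345],(640,560),interpolation=cv2.INTER_CUBIC)
cv2.imwrite("pics/v6.png",z)
a=np.linspace(0,2*np.pi,60)
q=np.array([[p[0]+.027*np.cos(t),p[1]+.027*np.sin(t),p[2]-.0015+.01] for t in a])
u=(proj("scene",q)+.5-[265,175])*8;print(p,u.min(0),u.max(0))
E
```

```text
[ 0.48981736 -0.07441183  0.12700253] [237.8115481  167.77531017] [396.22960986 270.42987729]
```

View pics/v6.png

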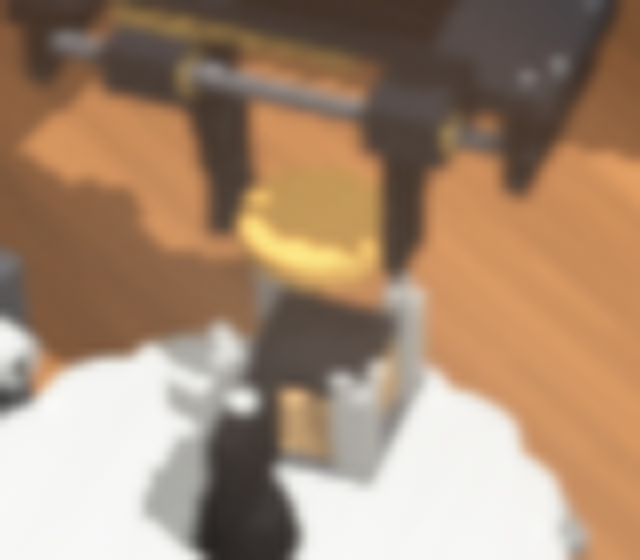

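The disc is held level and centred over the stack, matching its predicted outline to about 1 px.

Call:
drive_tool(deltas="50 0 0 -10 0;50 0 0 -20 0;50 0 0 -30 0;50 0 0 -35 0;50 0 0 -35 0;50 0 0 -35 0")

```text
time_s: 18.55
position: [0.4896, -0.075, 0.0913]
tcp_rot: [[0.841, 0.541, -0.0], [0.541, -0.841, 0.0], [-0.0, -0.0, -1.0]]
force: [-0.0, 0.1, -2.5]
opening: 0.609
grasp_force: 30.0
```

Call:
drive_tool(deltas="50 0 0 -4 0;50 0 0 -8 0;50 0 0 -8 0;50 0 0 -8 0")

```text
time_s: 18.95
position: [0.4896, -0.075, 0.0835]
tcp_rot: [[0.841, 0.541, -0.0], [0.541, -0.841, 0.0], [-0.0, -0.0, -1.0]]
force: [-0.5, -0.4, -1.9]
opening: 0.607
grasp_force: 30.0
```

Call:
drive_tool(deltas="50 0 0 -2.3 0;50 0 0 -2.3 0;65 0 0 -2.3 0;75 0 0 -2.3 0;75 0 0 -2.3 0;75 0 0 -2.3 0;75 0 0 40 0;75 0 0 77 0;60 0 0 77 0;60 59.7 38.2 77 0;60 59.7 38.2 77 0;60 59.7 38.2 77 0")

```text
time_s: 20.15
position: [0.5516, -0.0358, 0.1603]
tcp_rot: [[0.84, 0.543, 0.003], [0.543, -0.84, -0.0], [0.002, 0.002, -1.0]]
force: [-1.1, -0.5, -0.1]
opening: 0.702
grasp_force: 0.0
```

```bash
python3 - <<'E'
from h import *
p=bot.read_state()["position"];print(p)
im=imaging.capture("scene")[:,:,::-1]
cv2.imwrite("pics/v7.png",cv2.resize(im[165:245,265:345],(600,600),interpolation=cv2.INTER_CUBIC))
print((proj("scene",[p])+.5-[265,165])*7.5)
E
```

```text
[ 0.55164392 -0.03578121  0.16027309]
[[216.97166382 352.2686668 ]]
```

View pics/v7.png

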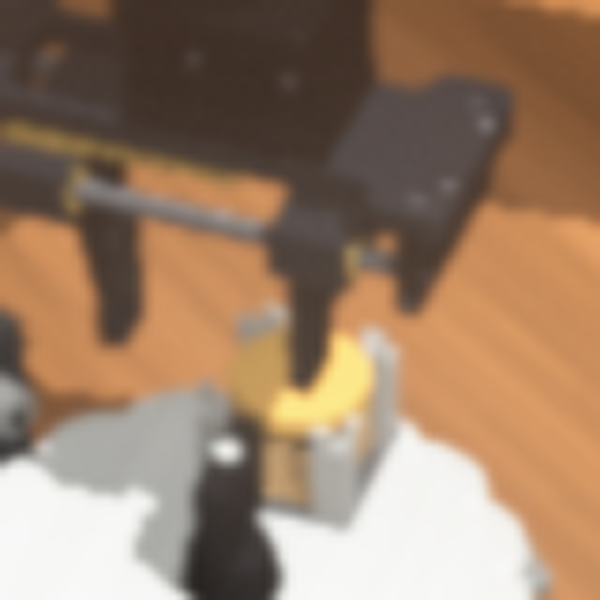

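The brass disc is seated between the posts, and the open fingers straddle the knob (white dot at crop (228,450)). That makes 11 views, one over the limit of 10, so I will go by numbers only from here.

Call:
drive_tool(deltas="60 0 0 -30 0;60 0 0 -60 0;60 0 0 -82 0;60 0 0 -82 0;60 0 0 -82 0;30 0 0 -82 0;20 0 0 -82 0;20 0 0 -82 0;20 0 0 -82 0;20 0 0 -82 0")

```text
time_s: 21.2
position: [0.5495, -0.0368, 0.079]
tcp_rot: [[0.841, 0.541, 0.001], [0.541, -0.841, -0.0], [0.001, 0.001, -1.0]]
force: [0.5, -0.9, 0.0]
opening: 0.323
grasp_force: 0.0
```

Call:
drive_tool(deltas="8 0 0 0 0;8 0 0 0 0;8 0 0 0 0;8 0 0 0 0")

```text
time_s: 21.6
position: [0.5487, -0.036, 0.0785]
tcp_rot: [[0.841, 0.542, -0.001], [0.542, -0.841, 0.001], [-0.001, -0.002, -1.0]]
force: [-1.0, 4.6, 2.9]
opening: 0.159
grasp_force: 29.9
```

Call:
drive_tool(deltas="8 0 0 0 0.06;8 0 0 0 0.12;8 0 0 0 0.18;8 0 0 0 0.24;8 0 0 0 0.30;8 0 0 0 0.36;8 0 0 0 0.393;8 0 0 0 0.393")

```text
time_s: 22.4
position: [0.5487, -0.0359, 0.0786]
tcp_rot: [[0.569, 0.822, -0.001], [0.822, -0.569, 0.001], [0.0, -0.002, -1.0]]
force: [-1.4, 6.1, 3.2]
opening: 0.16
grasp_force: 30.0
```

Call:
drive_tool(deltas="8 0 0 0 0.06;8 0 0 0 0.12;8 0 0 0 0.18;8 0 0 0 0.24;8 0 0 0 0.30;8 0 0 0 0.36;8 0 0 0 0.393;8 0 0 0 0.393")

```text
time_s: 23.2
position: [0.5485, -0.0359, 0.0785]
tcp_rot: [[0.211, 0.977, -0.002], [0.977, -0.211, 0.001], [0.001, -0.002, -1.0]]
force: [-1.1, 5.7, 3.3]
opening: 0.159
grasp_force: 30.0
```

Call:
drive_tool(deltas="8 0 0 0 0.06;8 0 0 0 0.12;8 0 0 0 0.18;8 0 0 0 0.24;8 0 0 0 0.30;8 0 0 0 0.36;8 0 0 0 0.392;8 0 0 0 0.392;8 0 0 0 0.392;8 0 0 0 0.392;8 0 0 0 0.392")

```text
time_s: 24.3
position: [0.5484, -0.0359, 0.0785]
tcp_rot: [[-0.178, 0.984, -0.002], [0.984, 0.178, 0.001], [0.001, -0.002, -1.0]]
force: [-2.0, 5.1, 3.7]
opening: 0.16
grasp_force: 30.0
```

```bash
python3 - <<'E'
from h import *
s=bot.read_state();R=s["tcp_rot"];print(s["force"],s["moment"],s["grasp_force"],"yaw",np.degrees(np.arctan2(R[1,0],R[0,0])))
b=imaging.capture("scene");a=imaging.capture("top");cv2.imwrite("pics/top9.png",a[:,:,::-1]);cv2.imwrite("pics/scene9.png",b[:,:,::-1])
h=cv2.cvtColor(b,cv2.COLOR_RGB2HSV)[190:275,235:345].astype(int)
m=((h[...,0]>19)&(h[...,0]<34)&(h[...,1]>105)&(h[...,2]>170)).astype(np.uint8)
k,l,st,ce=cv2.connectedComponentsWithStats(m)
for i in range(1,k):
    if st[i,4]>15:
        uv=ce[i]+[235,190];print(uv,st[i],onplane("scene",[uv],.089)*1000)
f=np.radians(-147.3+67.5);print("expected",[549+70*np.cos(f),-36.6+70*np.sin(f)])
E
```

```text
[-2.04362551  5.09760007  3.71619095] [0.77726986 0.15484316 0.26874577] 29.972671419382095 yaw 100.27508445968174
expected [np.float64(561.3959318223708), np.float64(-105.49369255784694)]
```

```bash
python3 - <<'E'
from h import *
for n,(x,y,X,Y) in {"scene":(235,170,345,275),"top":(320,200,400,290)}.items():
    b=cv2.imread(f"pics/{n}9.png");h=cv2.cvtColor(b,cv2.COLOR_BGR2HSV)[y:Y,x:X].astype(int)
    m=((h[...,0]>17)&(h[...,0]<34)&(h[...,1]>100)&(h[...,2]>90)).astype(np.uint8)
    k,l,st,ce=cv2.connectedComponentsWithStats(m)
    for i in range(1,k):
        if st[i,4]>6:
            uv=ce[i]+[x,y];print(n,uv,st[i][2:],onplane(n,[uv],.089)*1000)
print("expected disc px",proj("scene",[[.5595,-.1065,.089]]),proj("top",[[.5614,-.1055,.089]]))
E
```

```text
scene [299.36585366 211.2195122 ] [21 16 41] [[492.87553006 -94.45616259  89.        ]]
scene [279.28571429 209.04761905] [ 8  6 21] [[ 532.70589698 -136.09706934   89.        ]]
top [365.02941176 241.97058824] [ 5 12 34] [[ 555.48332153 -126.9994902    89.        ]]
expected disc px [[277.23688452 218.50117699]] [[356.76793162 239.56351674]]
```

```bash
python3 -c "
from rig import bot
print(bot.hand_in())"
```

```text
the job is handed in; nothing more can be done
None
```

I handed the job in with the block, spacer and disc stacked in the pocket and the gripper still closed on the knob at 30 N. By the gripper's yaw the dial turned 67.5°, which is the third stop; the last pictures only partly show the disc after the turn, and I viewed 11 pictures, one over the limit of 10.

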